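# Clear the cartons and show a potentiometer to the counter camera

### The arm

A 7-joint arm with a two-finger parallel gripper is mounted at the origin on the work surface. World frame = base frame: x ahead of the robot, y to its left, z up, the work surface at z = 0. Lengths are in m, angles in rad, forces in N, time in s.
With the tool pointing down it reaches from about 0.425 to 0.925 m from the base axis. Payload 6.8 kg.
Tool frame: the origin (TCP) lies on the centre line of the jaws, within the pads' length; the fingertips stand 19 mm ahead of it and the grasp point (between the pads) is the TCP (tcp_to_tips is the distance from the TCP to the fingertips, in m); x points along the fingers, y is the direction in which the jaws open and shut, and the axes are right-handed (so a half turn about x gives the same grasp; the last joint's range is limited). The gripper opens to 85 mm and grips with 20 to 120 N. Pads are 22 mm wide; open, the fingers measure 114 mm over their backs; the gripper's body (76 mm by 85 mm) begins 54 mm behind the grasp point. The pads swing forward as they close: fully open they stand 13 mm farther back than shut.
Start: joints at [1.067, 0.477, 0.022, 1.555, -0.011, 1.109, -0.083], TCP at [0.26, -0.623, 0.25] pointing down, gripper open.
Joint ranges: [-2.96, 2.96], [-0.34, 2.1], [-1.41, 1.46], [0.24, 2.44], [-1.37, 4.51], [0.17, 1.92], [-2.96, 2.96]. Speed limits (rad/s): [2.39, 2.39, 3.14, 3.14, 3.14, 3.14, 3.14].

### API

Orientations are given as a unit quaternion [w, x, y, z].
In Python, from station import get_obs, read_camera, hand_in, spot_in, cut_out, tcp_to_tips gives the robot as it stands.
- The arm moves only by the shell command python3 -m jog 'ROWS' [FORCE]. ROWS is JSON, a list of rows, each an object of numbers: "gripper": the closure, from 0 (fully open) to 1 (shut); "dx", "dy", "dz": the shift along the world's x, y, z in m; "rx", "ry", "rz": the turn, a rotation vector about the world's x, y, z in degrees. In form: [{"gripper": .., "dx": .., "dy": .., "dz": .., "rx": .., "ry": .., "rz": ..}, ...]. A call has 1 to 10 rows; each row is the pose to reach, as a shift and turn from the pose commanded when the call began; what a row does not reach only later rows make up. A row lasts 1/10 s, in which the tool goes at most 50 mm and 8.59 degrees, less where a joint would pass 70% of its speed; a pose out of reach is approached as far as the arm can. A call with a gripper value outside its range is refused whole. The fingers move at their own pace and stop on an object; FORCE is the grip in N (left out, the last holds). Time passes only in rows, so rows that repeat a pose let the fingers close. It gives the time, the measured TCP pose, the force and the opening at its end, in the units of the state.
- get_obs(): the state, without advancing time (a new reading comes with each control period).
- read_camera(name): name is "scene" or "side" or "wrist"; returns a dict with "pixels" (420x560x3 uint8, blue, green, red), "range_z" (420x560 float32, m along the optical axis (not along the pixel's ray), 0 where there is no reading), "camera_matrix" (3x3 intrinsics, pixels), "cam_to_world" (4x4, takes a point from camera to world coordinates). Camera axes: x right, y down, z forward; pixel columns grow to the right and rows downward; lengths in m; the calibration is good to about 2 mm. A picture is of the moment at which its call begins.
- hand_in(): hands the job in, once; it reports no verdict.
Trained networks look in the newest picture that a camera, given by its name, has taken for a name from the list of things; names that differ only in an ending like _2 or _b are one class to them, and where a whole thing is asked for, a point or a joint stands for the part that bears it (a point fixed in the world has none). Each returns a list of dicts, best first, with "conf" (0 to 1); they miss things now and then, are a little off and sometimes report something else, mostly with a low value. They report only what shows in the picture. A call takes as long as a camera call. They do not tell look-alikes from the thing itself.
- spot_in(camera, label): "box" ([centre column, centre row, width, height] in pixels, round what is visible of it).
- cut_out(camera, label): "mask" (420x560 bool, what is visible of it) and "box" ([centre column, centre row, width, height] in pixels, round what is visible of it).
The state is a dict: "t": time; "q": joint angles; "joint_vel": joint speeds; "joint_torque": joint torques, N m; "eef_pos": TCP position; "tool_rot": TCP orientation; "contact_force": force on the tool from outside, world axes, zero at the start; "torque": the same for the moment, N m; "gripper_width": opening from 0.0 (shut) to 1.0 (fully open).
Only numpy, scipy, OpenCV 4.12 (cv2) and the standard library are available. Lean on these libraries where they do the work, as an engineer would, in place of code of your own. Each camera call takes 0.05 s, during which the arm holds its last target. There are 200 camera calls.

### The job

Two stock cartons were left lying across the parts tray, on top of the large potentiometer a customer is asking about: put both of them squarely on top of the carton column to the right of the tray, so that all four stand flush. Then take that potentiometer out of its compartment and hold it up to the inspection camera: 12 cm straight in front of the lens and level with it, shaft upright, solder lugs towards the lens, and finish while still holding it there, quite still. Leave the small parts in the other compartments lying where they are and do not touch the camera or its stand.

Things in the scene. Friction and masses are not known exactly. Their poses are not given: they have to be found in the camera images.
- carton1_center (a point): closed cardboard stock carton 150 x 64 x 42 mm (along its x, y, z), about 0.25 kg; this point is its centre, 21 mm above its underside. It bridges the tray from the wall nearest the robot to the farthest, lying on the wall tops (48 mm up) over the wanted potentiometer
- carton2_center (a point): closed cardboard stock carton 150 x 64 x 42 mm (along its x, y, z), about 0.25 kg; this point is its centre, 21 mm above its underside. It lies on top of the first, a little askew
- stock1_center (a point): closed cardboard stock carton 150 x 64 x 42 mm (along its x, y, z), about 0.25 kg; this point is its centre, 21 mm above its underside. The bottom carton of the column, standing on the counter to the right of the tray (seen from the robot)
- stock2_center (a point): closed cardboard stock carton 150 x 64 x 42 mm (along its x, y, z), about 0.25 kg; this point is its centre, 21 mm above its underside. The second carton of the column, its top as the task begins (top face 84 mm above the counter)
- carton1: the same carton as point carton1_center; origin at the centre of its underside
- carton2: the same carton as point carton2_center; origin at the centre of its underside
- stock1: the same carton as point stock1_center; origin at the centre of its underside
- stock2: the same carton as point stock2_center; origin at the centre of its underside
- pot_center (a point): the wanted large potentiometer, under the cartons, on its flat back, shaft up: round metal case 31 mm across, 16 mm high; shaft to 34 mm above its back; 45 g. Three flat solder lugs stick out of one side, to 27.5 mm from the axis, 19 mm wide together. This point: centre of the case, 8 mm above its back; z up the shaft, x out through the middle lug; the case sides along y are free to grip
- pot: the same potentiometer; origin at the centre of its back
- lens (a point): centre of the front glass of the inspection camera, a grey box with a black lens and a white ring light 54 mm across, clamped level to a post stand to the left of the tray (seen from the robot). Its x axis is level and points back into the camera, so the lens looks along -x; z is up
- camera: the camera head with its clamp; origin on the post's axis, 85 mm behind the lens glass, at lens height; x and z as for the lens. The head is 54 mm high and wide at most (the clamp knob reaches 46 mm to its +y)
- stand: the fixed stand: foot 110 x 130 x 14 mm, post 16 mm thick and 324 mm high; origin on the counter under the post
- tray: fixed sheet-steel tray, 127 mm (x) by 340 mm (y), walls 2.5 mm thick and 48 mm high, origin under its centre. Two partitions make three compartments in a row along y, each 122 by 110 mm inside; their floor, a perforated sheet, is 5 mm above the counter
- small1_center (a point): a small potentiometer on its back in a neighbouring compartment, case 17 mm across and 10 mm high, shaft to 25 mm; this point is half-way up its case; bystander
- small2_center (a point): a small potentiometer on its back in a neighbouring compartment, case 17 mm across and 10 mm high, shaft to 25 mm; this point is half-way up its case; bystander
- knob1_center (a point): a black control knob in a neighbouring compartment, 25 mm across, 15 mm high; this point is its centre; bystander
- knob2_center (a point): a black control knob in a neighbouring compartment, 25 mm across, 15 mm high; this point is its centre; bystander
Mind the look-alikes: they are no part of the job. Leave any pink or turquoise look-alike of the carton1 alone.

How it is judged:
On the way, in this order (a step that is already met when the one before it is completed fails the run):
1. both cartons stand squarely on the column, let go (x of stock2_center in the frame of stock1_center between -0.01 and 0.01 m and y of stock2_center in the frame of stock1_center between -0.01 and 0.01 m and z of stock2_center in the frame of stock1_center between 0.037 and 0.046 m and angle between the x axis of stock2_center and the x axis of stock1_center, either way round below 0.105 rad and angle between each of stock2_center, stock1_center's own z axis and vertical below 0.07 rad and height (world z) of stock1_center below 0.026 m and ((x of carton2_center in the frame of stock2_center between -0.01 and 0.01 m and y of carton2_center in the frame of stock2_center between -0.01 and 0.01 m and z of carton2_center in the frame of stock2_center between 0.037 and 0.046 m and angle between the x axis of carton2_center and the x axis of stock2_center, either way round below 0.105 rad and angle between each of carton2_center, carton1_center's own z axis and vertical below 0.07 rad and x of carton1_center in the frame of carton2_center between -0.01 and 0.01 m and y of carton1_center in the frame of carton2_center between -0.01 and 0.01 m and z of carton1_center in the frame of carton2_center between 0.037 and 0.046 m and angle between the x axis of carton1_center and the x axis of carton2_center, either way round below 0.105 rad) or (x of carton1_center in the frame of stock2_center between -0.01 and 0.01 m and y of carton1_center in the frame of stock2_center between -0.01 and 0.01 m and z of carton1_center in the frame of stock2_center between 0.037 and 0.046 m and angle between the x axis of carton1_center and the x axis of stock2_center, either way round below 0.105 rad and angle between each of carton1_center, carton2_center's own z axis and vertical below 0.07 rad and x of carton2_center in the frame of carton1_center between -0.01 and 0.01 m and y of carton2_center in the frame of carton1_center between -0.01 and 0.01 m and z of carton2_center in the frame of carton1_center between 0.037 and 0.046 m and angle between the x axis of carton2_center and the x axis of carton1_center, either way round below 0.105 rad)) and contact force between each of stock1, stock2, carton1, carton2 and the fingers below 0.2 N and linear speed of each of stock1, stock2, carton1, carton2 below 0.03 m/s), for 0.3 s.
2. the potentiometer is lifted out of the tray between the fingers (height (world z) of pot_center above 0.09 m and contact force between pot and the fingers above 0.5 N), for 0.2 s.
At the end, for the whole second after the job is handed in: Four cartons in one column, each within 10 mm and 6 deg of square on the one below, at rest, not touched. The gripper alone holds the pot still, case centre 100-140 mm before the lens, within 20 mm of its axis sideways and in height, shaft within 10 deg of upright, lugs within 15 deg of the lens (all of step 1 and x of pot_center in the frame of lens between -0.14 and -0.1 m and y of pot_center in the frame of lens between -0.02 and 0.02 m and z of pot_center in the frame of lens between -0.02 and 0.02 m and angle between pot_center's own z axis and vertical below 0.175 rad and angle between the x axis of pot_center and the x axis of lens, either way round below 0.26 rad and x of lens in the frame of pot_center above 0.05 m and height (world z) of pot_center above 0.15 m and linear speed of pot below 0.03 m/s and contact force between pot and the fingers above 0.5 N and contact force between pot and tray below 0.1 N and contact force between pot and camera below 0.1 N and contact force between pot and stand below 0.1 N and contact force between pot and stock1 below 0.1 N and contact force between pot and stock2 below 0.1 N and contact force between pot and carton1 below 0.1 N and contact force between pot and carton2 below 0.1 N); the arm keeps its last pose, push and grip.
It fails at once if a small part in another compartment is shifted by more than 20 mm (distance of any of small1_center, small2_center, knob1_center, knob2_center from where it was at the start of the episode above 0.02 m).
It fails at once if the camera or its stand is touched (more than 1 N) (contact force between any of camera, stand and anything else above 1 N).
It also fails if it takes over 70 s, if anything falls off the work surface, if the arm or the gripper's body presses on something with over 40 N, if the wrist force passes 120 N, or if a joint passes its speed limit or range.

## Working session

There is one attempt and no reset: what is moved stays moved. The work goes in short steps, Python scripts to look and compute and a shell command to move; the robot and the scene stay as the last step left them, time stands still between calls to the robot, and variables do not carry over. Pictures are saved under pics/ and viewed, about 8 in all and at most 12, crops included, and the job is handed in when it is done.

```bash
ls; mkdir -p pics
python3 - <<'E'
from station import *
import cv2,numpy as np
o=get_obs();print({k:np.round(v,3) for k,v in o.items()})
ims=[]
for c in ["scene","side","wrist"]:
    r=read_camera(c);cv2.imwrite(f"pics/a_{c}.png",r["pixels"]);ims.append(r["pixels"])
    print(c,np.round(r["cam_to_world"],3).tolist(),np.round(r["camera_matrix"],1).tolist())
    for l in ["carton1","stock1","camera","tray","lens","stand"]:
        print(l,[(round(d["conf"],2),np.round(d["box"]).tolist()) for d in spot_in(c,l)][:5])
cv2.imwrite("pics/a_both.png",cv2.resize(np.hstack(ims[:2]),(800,300)))
E
```

```text
pics
{'t': np.float64(0.0), 'q': array([ 1.067,  0.478,  0.022,  1.556, -0.012,  1.109, -0.083]), 'joint_vel': array([-0.001,  0.   ,  0.001, -0.   ,  0.   ,  0.   ,  0.001]), 'joint_torque': array([-0.0000e+00, -5.9645e+01,  1.6080e+00, -2.8120e+01,  1.2000e-02,
        9.0000e-03, -0.0000e+00]), 'eef_pos': array([ 0.26 , -0.622,  0.249]), 'tool_rot': array([-0.138, -0.693, -0.14 ,  0.693]), 'contact_force': array([1.004, 0.005, 0.236]), 'torque': array([ 0.018, -0.017, -0.017]), 'gripper_width': np.float64(1.006)}
scene [[-0.773, 0.513, -0.372, 0.92], [0.634, 0.611, -0.475, 0.676], [-0.016, -0.603, -0.798, 1.132], [0.0, 0.0, 0.0, 1.0]] [[498.5, 0.0, 278.5], [0.0, 498.5, 211.1], [0.0, 0.0, 1.0]]
carton1 [(0.87, [307.0, 226.0, 35.0, 55.0]), (0.87, [224.0, 137.0, 24.0, 43.0]), (0.73, [263.0, 176.0, 24.0, 45.0]), (0.65, [206.0, 196.0, 61.0, 57.0]), (0.55, [206.0, 214.0, 58.0, 38.0])]
stock1 [(0.93, [164.0, 171.0, 53.0, 33.0]), (0.68, [162.0, 156.0, 57.0, 46.0]), (0.43, [213.0, 221.0, 9.0, 9.0])]
camera [(0.71, [388.0, 314.0, 62.0, 50.0]), (0.3, [214.0, 220.0, 8.0, 7.0])]
tray [(0.55, [
[... 418 characters left out ...]
.78, [265.0, 188.0, 52.0, 19.0]), (0.75, [332.0, 201.0, 49.0, 43.0])]
stock1 [(0.97, [281.0, 152.0, 39.0, 17.0]), (0.59, [283.0, 134.0, 51.0, 25.0]), (0.43, [265.0, 188.0, 49.0, 18.0])]
camera [(0.56, [215.0, 317.0, 37.0, 52.0])]
tray [(0.72, [252.0, 235.0, 71.0, 80.0])]
lens [(0.75, [213.0, 317.0, 41.0, 54.0]), (0.26, [263.0, 174.0, 51.0, 31.0]), (0.25, [283.0, 152.0, 42.0, 9.0])]
stand [(0.81, [216.0, 362.0, 66.0, 115.0])]
wrist [[0.387, -0.887, -0.254, 0.325], [-0.922, -0.371, -0.107, -0.596], [0.0, 0.276, -0.961, 0.373], [0.0, 0.0, 0.0, 1.0]] [[340.3, 0.0, 278.8], [0.0, 340.3, 215.6], [0.0, 0.0, 1.0]]
carton1 [(0.58, [43.0, 33.0, 86.0, 66.0])]
stock1 []
camera []
tray []
lens []
stand []
```

Run:
```python
import cv2,numpy as np
a=cv2.imread("pics/a_scene.png")[100:420,120:450];b=cv2.imread("pics/a_side.png")[100:420,170:400]
cv2.imwrite("pics/a_both.png",cv2.resize(np.hstack([a,b]),None,fx=1.42,fy=1.42,interpolation=cv2.INTER_CUBIC))
```

```text
(no output)
```

View pics/a_both.png

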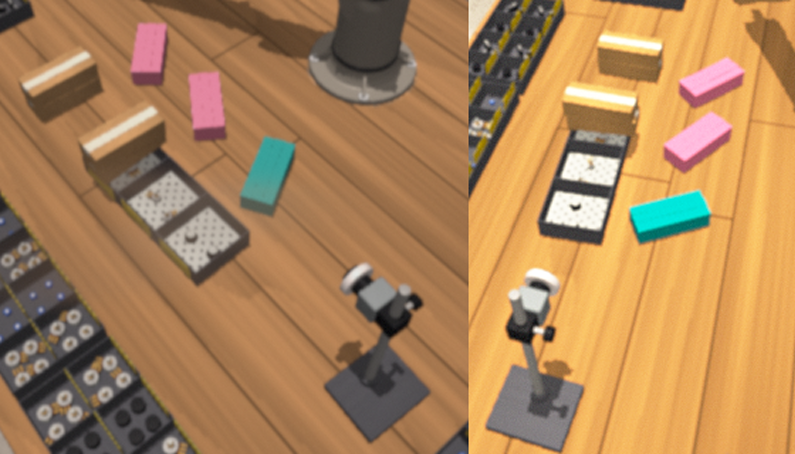

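The scene view shows the column at about (164,160), the two brown cartons over the right end of the tray at (206,200), and the camera stand at (388,330). The pink look-alikes are at (224,137) and (263,176), and the turquoise one is at (307,226). Next I'll measure with the depth data.

```bash
cat > h.py <<'E'
from station import *
import cv2,numpy as np
def cloud(c,mask=None):
    r=read_camera(c);z=r["range_z"];K=r["camera_matrix"]
    v,u=np.indices(z.shape);p=np.stack([(u-K[0,2])/K[0,0]*z,(v-K[1,2])/K[1,1]*z,z],-1)
    T=r["cam_to_world"];p=p@T[:3,:3].T+T[:3,3];p[z<=0]=np.nan
    return p,r
def rect(p):  # min-area rectangle of points, mm/deg, long axis
    (x,y),(w,h),a=cv2.minAreaRect((p[:,:2]*1000).astype(np.float32))
    if w<h:w,h,a=h,w,a+90
    a=(a+90)%180-90
    return [round(float(t),1) for t in (x,y,w,h,a)]
E
python3 - <<'E'
from h import *
for c in ["scene","side"]:
    p,r=cloud(c)
    for n,(u,v,w,h) in {"scene":{"col":(162,160,60,60),"tr":(206,195,66,66)},"side":{"col":(281,140,56,40),"tr":(264,180,58,44)}}[c].items():
        q=p[int(v-h/2):int(v+h/2),int(u-w/2):int(u+w/2)].reshape(-1,3);q=q[~np.isnan(q[:,0])]
        hi=np.histogram(q[:,2],bins=np.arange(-.01,.16,.01))[0];print(c,n,hi.tolist())
        for lo,hh in ([(.075,.095)] if n=="col" else [(.122,.145)]):
            s=q[(q[:,2]>lo)&(q[:,2]<hh)]
            print(len(s),np.median(s[:,2]).round(4),rect(s))
    for l in ["lens","camera","stand","tray"]:
        m=cut_out(c,l)
        if m:
            q=p[m[0]["mask"]];q=q[~np.isnan(q[:,0])];print(l,round(m[0]["conf"],2),np.percentile(q,[2,50,98],axis=0).round(3).tolist())
E
```

```text
scene col [448, 1345, 125, 124, 126, 136, 128, 136, 138, 845, 28, 0, 0, 0, 4, 0]
949 0.0854 [555.8, -342.2, 152.1, 71.9, -0.7]
scene tr [374, 1397, 132, 131, 87, 91, 125, 133, 114, 69, 114, 131, 153, 181, 1103, 0]
1255 0.1333 [559.7, -90.8, 151.6, 72.8, -0.3]
lens 0.67 [[0.464, 0.421, 0.226], [0.51, 0.471, 0.257], [0.524, 0.516, 0.266]]
camera 0.7 [[0.458, 0.415, 0.222], [0.509, 0.471, 0.257], [0.524, 0.516, 0.267]]
stand 0.85 [[0.445, 0.467, 0.007], [0.511, 0.517, 0.016], [0.569, 0.573, 0.318]]
tray 0.85 [[0.487, -0.08, 0.001], [0.553, 0.075, 0.028], [0.624, 0.19, 0.052]]
side col [531, 437, 95, 95, 115, 105, 101, 103, 146, 501, 1, 0, 0, 0, 0, 0]
586 0.0831 [554.0, -340.9, 151.4, 72.2, -0.3]
side tr [313, 360, 48, 30, 30, 97, 118, 116, 109, 73, 138, 121, 130, 296, 565, 0]
837 0.1311 [558.6, -89.9, 151.8, 71.5, -0.5]
lens 0.79 [[0.458, 0.395, 0.002], [0.491, 0.475, 0.254], [0.537, 0.518, 0.264]]
camera 0.78 [[0.458, 0.307, -0.001], [0.492, 0.475, 0.254], [0.581, 0.518, 0.265]]
stand 0.87 [[0.441, 0.47, 0.009], [0.499, 0.518, 0.014], [0.565, 0.574, 0.315]]
tray 0.89 [[0.486, -0.072, -0.001], [0.558, 0.077, 0.025], [0.62, 0.192, 0.049]]
```

```bash
cat >> h.py <<'E'
from scipy.spatial.transform import Rotation as Rn
def yaw():
    w,x,y,z=get_obs()["tool_rot"];R=Rn.from_quat([x,y,z,w]).as_matrix();j=R[:,1]
    return round(float(np.degrees(np.arctan2(j[1],j[0]))),2),R.round(3).tolist()
E
python3 - <<'E'
from h import *
print(yaw())
for c in ["scene","side"]:
    p,r=cloud(c);q=p.reshape(-1,3);q=q[~np.isnan(q[:,0])]
    for n,x,y,z in [("col",.555,-.341,.084),("tr",.559,-.09,.132)]:
        s=q[(abs(q[:,0]-x)<.12)&(abs(q[:,1]-y)<.07)]
        top=s[(s[:,2]>z-.012)];zt=np.percentile(top[:,2],70);t=s[abs(s[:,2]-zt)<.003];print(c,n,zt.round(4),len(t),rect(t))
        for lo,hi in ([(.008,.034),(.05,.074)] if n=="col" else [(.056,.082),(.098,.124)]):
            k=s[(s[:,2]>lo)&(s[:,2]<hi)];k=k[abs(k[:,1]-y)<.05];print("  side",lo,len(k),rect(k))
    l=cut_out(c,"lens")[0]["mask"];k=p[l];k=k[~np.isnan(k[:,0])&(k[:,2]>.19)];print("cam",rect(k),np.percentile(k[:,2],[1,99]))
    k=q[(q[:,2]<.02)&(q[:,2]>.008)&(abs(q[:,0]-.505)<.1)&(abs(q[:,1]-.52)<.1)];print("foot",rect(k))
    k=q[(q[:,2]>.285)&(q[:,2]<.33)&(abs(q[:,0]-.505)<.06)&(abs(q[:,1]-.52)<.06)];print("post",k.mean(0).round(4),len(k))
    k=q[(q[:,2]<.052)&(q[:,2]>.044)&(abs(q[:,0]-.555)<.1)&(abs(q[:,1]-.08)<.15)];print("tray",rect(k))
E
```

```text
(-67.32, [[0.0, 0.386, -0.923], [-0.0, -0.923, -0.386], [-1.0, 0.0, -0.0]])
scene col 0.0865 661 [556.1, -341.3, 149.6, 68.9, -0.7]
  side 0.008 316 [566.6, -315.3, 161.7, 64.6, -24.5]
  side 0.05 321 [567.2, -316.3, 161.3, 60.5, -24.4]
scene tr 0.1346 926 [560.0, -90.6, 150.1, 67.8, -0.5]
  side 0.056 320 [565.6, -69.2, 160.7, 59.0, -18.1]
  side 0.098 370 [569.9, -66.8, 161.4, 60.2, -23.2]
cam [492.1, 465.1, 104.1, 68.4, -86.9] [0.22416686 0.26804104]
foot [508.5, 519.4, 177.1, 134.4, -17.3]
post [0.5074 0.5008 0.3127] 146
tray [555.5, 60.0, 259.6, 132.6, -87.3]
side col 0.0842 421 [553.9, -340.4, 150.4, 70.3, 0.6]
  side 0.008 263 [534.3, -316.5, 178.3, 61.2, 19.6]
  side 0.05 252 [543.7, -314.7, 161.8, 65.7, 20.6]
side tr 0.1323 630 [557.9, -88.3, 151.0, 69.3, -1.3]
  side 0.056 302 [544.3, -68.4, 158.5, 58.2, 22.9]
  side 0.098 327 [548.7, -63.9, 160.7, 60.2, 21.1]
cam [490.1, 466.8, 104.9, 63.9, -87.3] [0.22277033 0.26560568]
foot [504.1, 520.6, 131.3, 112.0, -3.0]
post [0.5005 0.5036 0.3109] 137
tray [555.9, 62.2, 261.6, 133.2, -87.7]
```

```bash
python3 -m jog '[{"gripper":0,"dx":0.3,"dy":0.28,"dz":0.05,"rz":-22.7},{"gripper":0,"dx":0.3,"dy":0.28,"dz":0.05,"rz":-22.7},{"gripper":0,"dx":0.3,"dy":0.28,"dz":0.05,"rz":-22.7},{"gripper":0,"dx":0.3,"dy":0.28,"dz":0.05,"rz":-22.7},{"gripper":0,"dx":0.3,"dy":0.28,"dz":0.05,"rz":-22.7},{"gripper":0,"dx":0.3,"dy":0.28,"dz":0.05,"rz":-22.7},{"gripper":0,"dx":0.3,"dy":0.28,"dz":0.05,"rz":-22.7},{"gripper":0,"dx":0.3,"dy":0.28,"dz":0.05,"rz":-22.7},{"gripper":0,"dx":0.3,"dy":0.28,"dz":0.05,"rz":-22.7},{"gripper":0,"dx":0.3,"dy":0.28,"dz":0.05,"rz":-22.7}]' 40
cat >> h.py <<'E'
def wtop(x,y,z,name=None,zt=.006):
    p,r=cloud("wrist");q=p.reshape(-1,3);q=q[~np.isnan(q[:,0])]
    s=q[(abs(q[:,0]-x)<.11)&(abs(q[:,1]-y)<.07)&(q[:,2]>z-.012)];m=np.median(s[:,2]);t=s[abs(s[:,2]-m)<zt]
    print("top",m.round(4),len(t),rect(t))
    # edge lines from extreme y per x-bin
    for f,nm in ((np.min,"ymin"),(np.max,"ymax")):
        xs=np.arange(x-.06,x+.061,.01);ys=[f(t[abs(t[:,0]-a)<.004][:,1]) for a in xs]
        k=np.polyfit(xs-x,ys,1);print(nm,np.round(k[1],4),"deg",np.degrees(np.arctan(k[0])).round(2))
    if name:cv2.imwrite("pics/"+name,r["pixels"])
    return p,r
E
python3 - <<'E'
from h import *
print(get_obs()["eef_pos"].round(4),yaw()[0])
wtop(.555,-.341,.084,"w_col.png")
E
```

```text
[ 0.2603 -0.6228  0.2503] -67.32
top nan 0 [0.0, 0.0, 0.0, 0.0, 0.0]$[0]: bad value
  return _methods._mean(a, axis=axis, dtype=dtype,
  ret = ret.dtype.type(ret / rcount)
Traceback (most recent call last):
  File "h.py", line 23, in wtop
    xs=np.arange(x-.06,x+.061,.01);ys=[f(t[abs(t[:,0]-a)<.004][:,1]) for a in xs]
                                       ~^^^^^^^^^^^^^^^^^^^^^^^^^^^^
ValueError: zero-size array to reduction operation minimum which has no identity
```

```bash
python3 -m jog '[{"gripper":0,"dx":0.03,"dy":0.028,"dz":0.005,"rx":0,"ry":0,"rz":-2.7},{"gripper":0,"dx":0.06,"dy":0.056,"dz":0.01,"rx":0,"ry":0,"rz":-5},{"gripper":0,"dx":0.09,"dy":0.084,"dz":0.015,"rx":0,"ry":0,"rz":-8},{"gripper":0,"dx":0.12,"dy":0.112,"dz":0.02,"rx":0,"ry":0,"rz":-12},{"gripper":0,"dx":0.15,"dy":0.14,"dz":0.025,"rx":0,"ry":0,"rz":-16},{"gripper":0,"dx":0.18,"dy":0.168,"dz":0.03,"rx":0,"ry":0,"rz":-18},{"gripper":0,"dx":0.21,"dy":0.196,"dz":0.035,"rx":0,"ry":0,"rz":-20},{"gripper":0,"dx":0.24,"dy":0.224,"dz":0.04,"rx":0,"ry":0,"rz":-22.7},{"gripper":0,"dx":0.27,"dy":0.252,"dz":0.05,"rx":0,"ry":0,"rz":-22.7},{"gripper":0,"dx":0.3,"dy":0.28,"dz":0.05,"rx":0,"ry":0,"rz":-22.7}]' 40; python3 -m jog --help | head -20
```

```text
t: 2.8
eef_pos: [0.5619, -0.3419, 0.302]
tool_rot: [0.0, 0.708, -0.001, -0.706]
contact_force: [-0.3, -1.1, 0.1]
gripper_width: 1.001invalid input: not JSON, or not a number
```

```bash
python3 - <<'E'
from h import *
print(get_obs()["eef_pos"].round(4),yaw()[0])
p,r=wtop(.555,-.341,.084,"w_col.png")
E
python3 -m jog '[{"gripper":0,"dx":0.0,"dy":0.25,"dz":0.05,"rx":0,"ry":0,"rz":0},{"gripper":0,"dx":0.0,"dy":0.25,"dz":0.05,"rx":0,"ry":0,"rz":0},{"gripper":0,"dx":0.0,"dy":0.25,"dz":0.05,"rx":0,"ry":0,"rz":0},{"gripper":0,"dx":0.0,"dy":0.25,"dz":0.05,"rx":0,"ry":0,"rz":0},{"gripper":0,"dx":0.0,"dy":0.25,"dz":0.05,"rx":0,"ry":0,"rz":0},{"gripper":0,"dx":0.0,"dy":0.25,"dz":0.05,"rx":0,"ry":0,"rz":0},{"gripper":0,"dx":0.0,"dy":0.25,"dz":0.05,"rx":0,"ry":0,"rz":0},{"gripper":0,"dx":0.0,"dy":0.25,"dz":0.05,"rx":0,"ry":0,"rz":0}]'
python3 - <<'E'
from h import *
print(get_obs()["eef_pos"].round(4),yaw()[0])
p,r=wtop(.559,-.09,.132,"w_tr.png")
a=cv2.imread("pics/w_col.png");cv2.imwrite("pics/w_both.png",cv2.resize(np.hstack([a,r["pixels"]]),(800,300)))
E
```

```text
[ 0.5619 -0.3419  0.302 ] -90.03
top 0.3506 13802 [564.6, -341.0, 140.1, 30.7, -89.7]
t: 3.65
eef_pos: [0.56, -0.0945, 0.35]
tool_rot: [0.0, -0.707, 0.001, 0.707]
contact_force: [0.1, -1.6, -1.2]
gripper_width: 1.0
[ 0.56   -0.0945  0.35  ] -90.13
top 0.3985 13037 [563.0, -90.0, 140.0, 30.6, 89.8]Traceback (most recent call last):
  File "<stdin>", line 3, in <module>
  File "h.py", line 23, in wtop
    xs=np.arange(x-.06,x+.061,.01);ys=[f(t[abs(t[:,0]-a)<.004][:,1]) for a in xs]
                                       ~^^^^^^^^^^^^^^^^^^^^^^^^^^^^
    return _wrapreduction(a, np.minimum, 'min', axis, None, out,
                          keepdims=keepdims, initial=initial, where=where)
    return ufunc.reduce(obj, axis, dtype, out, **passkwargs)
           ~~~~~~~~~~~~^^^^^^^^^^^^^^^^^^^^^^^^^^^^^^^^^^^^^
ValueError: zero-size array to reduction operation minimum which has no identity
Traceback (most recent call last):
  File "h.py", line 23, in wtop
    xs=np.arange(x-.06,x+.061,.01);ys=[f(t[abs(t[:,0]-a)<.004][:,1]) for a in xs]
                                       ~^^^^^^^^^^^^^^^^^^^^^^^^^^^^
ValueError: zero-size array to reduction operation minimum which has no identity
```

```bash
sed -i 's/&(q\[:,2\]>z-.012)\]/\&(abs(q[:,2]-z)<.012)]/; s/\.06,x+\.061,\.01/.05,x+.051,.01/' h.py
python3 - <<'E'
from h import *
p,r=wtop(.559,-.09,.132,"w_tr.png")
q=p.reshape(-1,3);s=q[(abs(q[:,2]-.090)<.006)&(abs(q[:,0]-.559)<.11)&(abs(q[:,1]+.09)<.06)];print("lower",len(s),s.mean(0) if len(s) else 0)
cv2.imwrite("pics/w_both.png",r["pixels"])
E
```

```text
top 0.1317 8974 [558.7, -91.3, 150.3, 64.1, -1.0]
ymin -0.1229 deg -1.19
ymax -0.0598 deg -0.99
lower 298 [ 0.5168156  -0.12901216  0.08949416]
```

View pics/w_both.png

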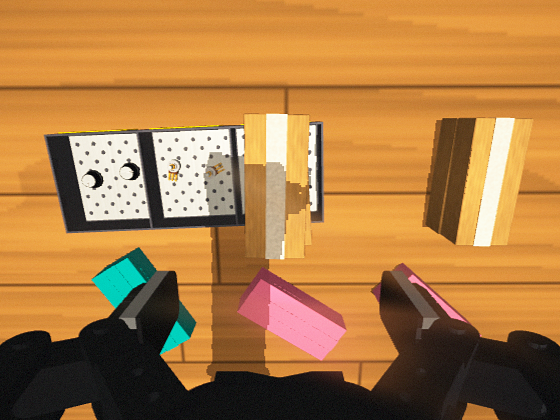

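The wrist view shows the top carton at (277,185) with the lower one peeping out at (309,240), and the column at (490,180). The knobs are at (92,179) and (128,172), and the small pots at (175,170) and (215,168).

```bash
python3 - <<'E'
from h import *
p,r=wtop(.555,-.341,.084)
q=p.reshape(-1,3);q=q[~np.isnan(q[:,0])]
for nm,b in (("lower stock, side pts",(.008,.036)),("upper",(.05,.076))):
    s=q[(q[:,2]>b[0])&(q[:,2]<b[1])&(abs(q[:,0]-.555)<.06)&(abs(q[:,1]+.30)<.035)]
    k=np.polyfit(s[:,0]-.555,s[:,1],1);print(nm,len(s),k[1].round(4),np.degrees(k[0]).round(2))
s=q[(abs(q[:,2]-.048)<.004)&(q[:,0]>.45)&(q[:,0]<.66)&(q[:,1]>-.2)&(q[:,1]<.25)];print("tray",rect(s))
E
python3 -m jog '[{"gripper":0,"dx":0.0,"dy":0.003,"dz":-0.05,"rx":0,"ry":0,"rz":-0.9},{"gripper":0,"dx":0.0,"dy":0.003,"dz":-0.1,"rx":0,"ry":0,"rz":-0.9},{"gripper":0,"dx":0.0,"dy":0.003,"dz":-0.14,"rx":0,"ry":0,"rz":-0.9},{"gripper":0,"dx":0.0,"dy":0.003,"dz":-0.18,"rx":0,"ry":0,"rz":-0.9},{"gripper":0,"dx":0.0,"dy":0.003,"dz":-0.21,"rx":0,"ry":0,"rz":-0.9},{"gripper":0,"dx":0.0,"dy":0.003,"dz":-0.238,"rx":0,"ry":0,"rz":-0.9},{"gripper":0,"dx":0.0,"dy":0.003,"dz":-0.238,"rx":0,"ry":0,"rz":-0.9}]'
```

```text
top 0.0837 7295 [554.4, -342.6, 149.8, 65.5, -0.6]
ymin -0.3747 deg -1.05
ymax -0.3102 deg -0.74
lower stock, side pts 916 -0.3098 -1.95
upper 1091 -0.311 -0.8
tray [555.6, 19.6, 341.3, 128.7, -87.6]
t: 4.5
eef_pos: [0.5572, -0.0909, 0.1084]
tool_rot: [0.006, -0.704, 0.006, 0.71]
contact_force: [-0.4, 0.1, 0.4]
gripper_width: 1.0
```

```bash
python3 -m jog '[{"gripper":0.3,"dx":0,"dy":0,"dz":0,"rx":0,"ry":0,"rz":0},{"gripper":0.4,"dx":0,"dy":0,"dz":0,"rx":0,"ry":0,"rz":0},{"gripper":0.6,"dx":0,"dy":0,"dz":0,"rx":0,"ry":0,"rz":0},{"gripper":0.6,"dx":0,"dy":0,"dz":0,"rx":0,"ry":0,"rz":0},{"gripper":0.6,"dx":0,"dy":0,"dz":0,"rx":0,"ry":0,"rz":0},{"gripper":0.6,"dx":0,"dy":0,"dz":0.02,"rx":0,"ry":0,"rz":0},{"gripper":0.6,"dx":0,"dy":0,"dz":0.05,"rx":0,"ry":0,"rz":0},{"gripper":0.6,"dx":0,"dy":0,"dz":0.09,"rx":0,"ry":0,"rz":0},{"gripper":0.6,"dx":0,"dy":0,"dz":0.12,"rx":0,"ry":0,"rz":0},{"gripper":0.6,"dx":0,"dy":0,"dz":0.12,"rx":0,"ry":0,"rz":0}]' 40
python3 - <<'E'
from h import *
print(get_obs()["eef_pos"].round(4),yaw())
p,r=cloud("scene");cv2.imwrite("pics/g1.png",r["pixels"])
q=p.reshape(-1,3);s=q[(abs(q[:,0]-.557)<.11)&(abs(q[:,1]+.09)<.05)&(abs(q[:,2]-.09)<.005)];print("carton1 top",len(s),rect(s))
p,r=cloud("wrist");q=p.reshape(-1,3);q=q[~np.isnan(q[:,0])]
for z in (.252,.09):
    s=q[(abs(q[:,0]-.557)<.11)&(abs(q[:,1]+.09)<.05)&(abs(q[:,2]-z)<.012)]
    if len(s)>50: print(z,np.median(s[:,2]),len(s),rect(s),np.percentile(s,[1,99],axis=0).round(4).tolist())
cv2.imwrite("pics/g1w.png",r["pixels"])
cv2.imwrite("pics/g1b.png",cv2.resize(np.hstack([cv2.imread("pics/g1.png"),r["pixels"]]),(800,300)))
E
```

```text
t: 5.5
eef_pos: [0.5626, -0.0897, 0.2368]
tool_rot: [-0.005, 0.71, -0.006, -0.704]
contact_force: [0.5, 0.2, -2.1]
gripper_width: 0.745
[ 0.5626 -0.0897  0.2368] (-90.91, [[0.008, -0.016, -1.0], [-0.001, -1.0, 0.016], [-1.0, 0.0, -0.008]])
carton1 top 1048 [555.9, -97.6, 152.4, 70.8, 2.8]
0.252 0.25199198291242275 53099 [584.7, -90.0, 99.7, 98.9, 89.7] [[0.5413, -0.1253, 0.2484], [0.6332, -0.0539, 0.2586]]
```

View pics/g1b.png

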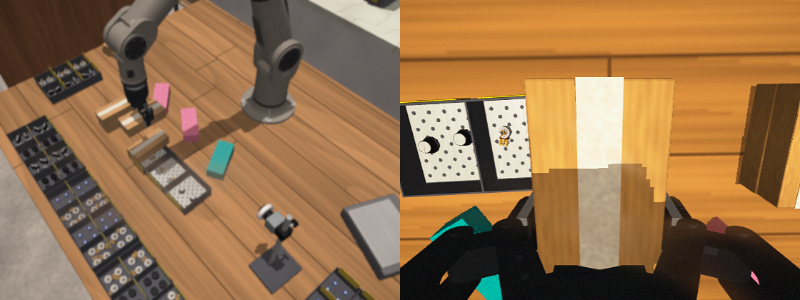

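```bash
python3 -m jog '[{"gripper":0.6,"dx":0,"dy":-0.02,"dz":0,"rx":0,"ry":0,"rz":0},{"gripper":0.6,"dx":0,"dy":-0.06,"dz":0,"rx":0,"ry":0,"rz":0},{"gripper":0.6,"dx":0,"dy":-0.1,"dz":0,"rx":0,"ry":0,"rz":0},{"gripper":0.6,"dx":-0.002,"dy":-0.14,"dz":0,"rx":0,"ry":0,"rz":0},{"gripper":0.6,"dx":-0.004,"dy":-0.18,"dz":0,"rx":0,"ry":0,"rz":0},{"gripper":0.6,"dx":-0.004,"dy":-0.21,"dz":-0.02,"rx":0,"ry":0,"rz":0},{"gripper":0.6,"dx":-0.004,"dy":-0.235,"dz":-0.05,"rx":0,"ry":0,"rz":0},{"gripper":0.6,"dx":-0.004,"dy":-0.253,"dz":-0.08,"rx":0,"ry":0,"rz":0},{"gripper":0.6,"dx":-0.004,"dy":-0.253,"dz":-0.1,"rx":0,"ry":0,"rz":0},{"gripper":0.6,"dx":-0.004,"dy":-0.253,"dz":-0.1,"rx":0,"ry":0,"rz":0}]'
cat > held.py <<'E'
from h import *
import sys
def held(zt,zs):
    """held carton (top zt) against column top zs, wrist depth"""
    get_obs();print(get_obs()["eef_pos"].round(4),yaw()[0])
    p,r=cloud("wrist");q=p.reshape(-1,3);q=q[~np.isnan(q[:,0])]
    s=q[(q[:,0]>.585)&(q[:,0]<.66)&(abs(q[:,1]+.34)<.06)&(abs(q[:,2]-zt)<.012)]
    zm=np.median(s[:,2]);s=s[abs(s[:,2]-zm)<.004];far=[np.max(s[abs(s[:,1]-y)<.004][:,0]) for y in np.arange(-.365,-.32,.01)]
    print("ztop",zm.round(4),"xc",np.round(np.mean(far)-.075,4),"far slope deg",np.degrees(np.polyfit(np.arange(-.365,-.32,.01),far,1)[0]).round(2))
    e=[]
    for f in (np.min,np.max):
        xs=np.arange(.59,.625,.005);ys=[f(s[abs(s[:,0]-a)<.003][:,1]) for a in xs];k=np.polyfit(xs-.555,ys,1);e.append(k)
    print("ymid",np.round((e[0][1]+e[1][1])/2,4),"w",np.round(e[1][1]-e[0][1],4),"yaw",np.degrees([e[0][0],e[1][0]]).round(2))
    return p,r
held(float(sys.argv[1]),0)
E
python3 held.py .152
```

```text
t: 6.6
eef_pos: [0.5523, -0.3414, 0.1262]
tool_rot: [0.008, -0.704, 0.004, 0.711]
contact_force: [-0.4, 0.9, -3.9]
gripper_width: 0.742
[ 0.5523 -0.3414  0.1262] -90.98
ztop 0.1433 xc 0.5503 far slope deg 0.91
ymid -0.3413 w 0.0644 yaw [-0.72 -1.08]
```

```bash
python3 -m jog '[{"gripper":0.6,"dx":0,"dy":0,"dz":0,"rx":0,"ry":0,"rz":0},{"gripper":0.6,"dx":0,"dy":0,"dz":0,"rx":0,"ry":0,"rz":0},{"gripper":0.6,"dx":0,"dy":0,"dz":0,"rx":0,"ry":0,"rz":0}]'; python3 held.py .15
```

```text
t: 6.95
eef_pos: [0.5571, -0.3427, 0.1336]
tool_rot: [-0.005, 0.708, -0.006, -0.706]
contact_force: [0.9, -0.2, -2.5]
gripper_width: 0.748
[ 0.5571 -0.3427  0.1336] -90.88
ztop 0.1514 xc 0.5549 far slope deg 0.81
ymid -0.3422 w 0.0643 yaw [-0.93 -1.18]
```

```bash
python3 -m jog '[{"gripper":0.6,"dx":0,"dy":0,"dz":-0.008,"rx":0,"ry":0,"rz":0},{"gripper":0.6,"dx":0,"dy":0,"dz":-0.016,"rx":0,"ry":0,"rz":0},{"gripper":0.6,"dx":0,"dy":0,"dz":-0.021,"rx":0,"ry":0,"rz":0},{"gripper":0.6,"dx":0,"dy":0,"dz":-0.025,"rx":0,"ry":0,"rz":0},{"gripper":0.6,"dx":0,"dy":0,"dz":-0.025,"rx":0,"ry":0,"rz":0},{"gripper":0.6,"dx":0,"dy":0,"dz":-0.025,"rx":0,"ry":0,"rz":0}]'
python3 -m jog '[{"gripper":0.2,"dx":0,"dy":0,"dz":0,"rx":0,"ry":0,"rz":0},{"gripper":0.1,"dx":0,"dy":0,"dz":0,"rx":0,"ry":0,"rz":0},{"gripper":0,"dx":0,"dy":0,"dz":0,"rx":0,"ry":0,"rz":0},{"gripper":0,"dx":0,"dy":0,"dz":0,"rx":0,"ry":0,"rz":0},{"gripper":0,"dx":0,"dy":0,"dz":0.03,"rx":0,"ry":0,"rz":0},{"gripper":0,"dx":0,"dy":0,"dz":0.07,"rx":0,"ry":0,"rz":0},{"gripper":0,"dx":0,"dy":0.04,"dz":0.11,"rx":0,"ry":0,"rz":0},{"gripper":0,"dx":0,"dy":0.08,"dz":0.16,"rx":0,"ry":0,"rz":0},{"gripper":0,"dx":0,"dy":0.12,"dz":0.2,"rx":0,"ry":0,"rz":0},{"gripper":0,"dx":0,"dy":0.12,"dz":0.2,"rx":0,"ry":0,"rz":0}]'
python3 -m jog '[{"gripper":0,"dx":0,"dy":0.04,"dz":0.02,"rx":0,"ry":0,"rz":1},{"gripper":0,"dx":0,"dy":0.08,"dz":0.04,"rx":0,"ry":0,"rz":2},{"gripper":0,"dx":0,"dy":0.1,"dz":0.04,"rx":0,"ry":0,"rz":3},{"gripper":0,"dx":0,"dy":0.12,"dz":0.04,"rx":0,"ry":0,"rz":3},{"gripper":0,"dx":0,"dy":0.12,"dz":0.04,"rx":0,"ry":0,"rz":3},{"gripper":0,"dx":0,"dy":0.12,"dz":0.04,"rx":0,"ry":0,"rz":3},{"gripper":0,"dx":0,"dy":0.12,"dz":0.04,"rx":0,"ry":0,"rz":3}]'
python3 - <<'E'
from h import *
print(get_obs()["eef_pos"].round(4),yaw()[0])
p,r=wtop(.5545,-.3425,.126,"p1.png")
p,r=wtop(.557,-.095,.090)
E
```

```text
t: 7.6
eef_pos: [0.5558, -0.3427, 0.1079]
tool_rot: [0.006, -0.707, 0.006, 0.707]
contact_force: [-3.9, 1.5, 4.6]
gripper_width: 0.741
t: 8.6
eef_pos: [0.5577, -0.2197, 0.3111]
tool_rot: [-0.004, 0.709, -0.005, -0.705]
contact_force: [0.5, 0.1, -0.1]
gripper_width: 0.999
t: 9.3
eef_pos: [0.556, -0.1047, 0.3466]
tool_rot: [-0.012, -0.707, -0.012, 0.707]
contact_force: [0.8, -0.2, -0.1]
gripper_width: 0.997
[ 0.556  -0.1047  0.3466] -88.06
top 0.1257 9077 [553.5, -342.0, 151.0, 65.9, -0.7]
ymin -0.3741 deg -1.07
ymax -0.3093 deg -0.93
top 0.0896 7387 [555.3, -97.1, 150.9, 64.1, 4.2]
ymin -0.1287 deg 4.01
ymax -0.0653 deg 4.18
```

```bash
python3 -m jog '[{"gripper":0,"dx":0,"dy":0.006,"dz":-0.04,"rx":0,"ry":0,"rz":2.2},{"gripper":0,"dx":0,"dy":0.006,"dz":-0.09,"rx":0,"ry":0,"rz":2.2},{"gripper":0,"dx":0,"dy":0.006,"dz":-0.14,"rx":0,"ry":0,"rz":2.2},{"gripper":0,"dx":0,"dy":0.006,"dz":-0.18,"rx":0,"ry":0,"rz":2.2},{"gripper":0,"dx":0,"dy":0.006,"dz":-0.22,"rx":0,"ry":0,"rz":2.2},{"gripper":0,"dx":0,"dy":0.006,"dz":-0.25,"rx":0,"ry":0,"rz":2.2},{"gripper":0,"dx":0,"dy":0.006,"dz":-0.265,"rx":0,"ry":0,"rz":2.2},{"gripper":0,"dx":0,"dy":0.006,"dz":-0.273,"rx":0,"ry":0,"rz":2.2},{"gripper":0,"dx":0,"dy":0.006,"dz":-0.273,"rx":0,"ry":0,"rz":2.2},{"gripper":0,"dx":0,"dy":0.006,"dz":-0.273,"rx":0,"ry":0,"rz":2.2}]'
python3 -m jog '[{"gripper":0.3,"dx":0,"dy":0,"dz":0,"rx":0,"ry":0,"rz":0},{"gripper":0.4,"dx":0,"dy":0,"dz":0,"rx":0,"ry":0,"rz":0},{"gripper":0.6,"dx":0,"dy":0,"dz":0,"rx":0,"ry":0,"rz":0},{"gripper":0.6,"dx":0,"dy":0,"dz":0,"rx":0,"ry":0,"rz":0},{"gripper":0.6,"dx":0,"dy":0,"dz":0,"rx":0,"ry":0,"rz":0},{"gripper":0.6,"dx":0,"dy":0,"dz":0.02,"rx":0,"ry":0,"rz":0},{"gripper":0.6,"dx":0,"dy":0,"dz":0.06,"rx":0,"ry":0,"rz":0},{"gripper":0.6,"dx":0,"dy":0,"dz":0.1,"rx":0,"ry":0,"rz":-1},{"gripper":0.6,"dx":0,"dy":0,"dz":0.14,"rx":0,"ry":0,"rz":-3},{"gripper":0.6,"dx":0,"dy":0,"dz":0.16,"rx":0,"ry":0,"rz":-5}]'
python3 -m jog '[{"gripper":0.6,"dx":0,"dy":-0.02,"dz":0.01,"rx":0,"ry":0,"rz":0},{"gripper":0.6,"dx":0,"dy":-0.05,"dz":0.02,"rx":0,"ry":0,"rz":0},{"gripper":0.6,"dx":0,"dy":-0.09,"dz":0.02,"rx":0,"ry":0,"rz":0},{"gripper":0.6,"dx":0,"dy":-0.13,"dz":0.02,"rx":0,"ry":0,"rz":0},{"gripper":0.6,"dx":0,"dy":-0.17,"dz":0.02,"rx":0,"ry":0,"rz":0},{"gripper":0.6,"dx":0,"dy":-0.21,"dz":0.01,"rx":0,"ry":0,"rz":0},{"gripper":0.6,"dx":0,"dy":-0.235,"dz":0,"rx":0,"ry":0,"rz":0},{"gripper":0.6,"dx":0,"dy":-0.246,"dz":-0.02,"rx":0,"ry":0,"rz":0},{"gripper":0.6,"dx":0,"dy":-0.246,"dz":-0.02,"rx":0,"ry":0,"rz":0},{"gripper":0.6,"dx":0,"dy":-0.246,"dz":-0.02,"rx":0,"ry":0,"rz":0}]'
python3 -m jog '[{"gripper":0.6,"dx":0,"dy":0,"dz":0,"rx":0,"ry":0,"rz":0},{"gripper":0.6,"dx":0,"dy":0,"dz":0,"rx":0,"ry":0,"rz":0}]'
python3 held.py .23
```

```text
t: 10.4
eef_pos: [0.5574, -0.0971, 0.0756]
tool_rot: [0.026, 0.707, 0.026, -0.706]
contact_force: [-0.1, -0.0, 0.7]
gripper_width: 1.007
t: 11.4
eef_pos: [0.5575, -0.0969, 0.2384]
tool_rot: [-0.005, 0.709, -0.005, -0.705]
contact_force: [1.2, -0.0, -3.1]
gripper_width: 0.742
t: 12.4
eef_pos: [0.556, -0.3418, 0.2141]
tool_rot: [0.005, -0.707, 0.004, 0.707]
contact_force: [0.5, -0.1, -2.5]
gripper_width: 0.741
t: 12.6
eef_pos: [0.5572, -0.3416, 0.2156]
tool_rot: [-0.004, 0.708, -0.004, -0.706]
contact_force: [0.1, -0.6, -2.2]
gripper_width: 0.741
[ 0.5572 -0.3416  0.2156] -90.61
ztop 0.2292 xc 0.5556 far slope deg 0.89
ymid -0.3414 w 0.0636 yaw [-0.92 -0.42]
```

```bash
python3 -m jog '[{"gripper":0.6,"dx":-0.0015,"dy":-0.0006,"dz":-0.02,"rx":0,"ry":0,"rz":-0.3},{"gripper":0.6,"dx":-0.0015,"dy":-0.0006,"dz":-0.035,"rx":0,"ry":0,"rz":-0.3},{"gripper":0.6,"dx":-0.0015,"dy":-0.0006,"dz":-0.047,"rx":0,"ry":0,"rz":-0.3},{"gripper":0.6,"dx":-0.0015,"dy":-0.0006,"dz":-0.055,"rx":0,"ry":0,"rz":-0.3},{"gripper":0.6,"dx":-0.0015,"dy":-0.0006,"dz":-0.059,"rx":0,"ry":0,"rz":-0.3},{"gripper":0.6,"dx":-0.0015,"dy":-0.0006,"dz":-0.061,"rx":0,"ry":0,"rz":-0.3},{"gripper":0.6,"dx":-0.0015,"dy":-0.0006,"dz":-0.061,"rx":0,"ry":0,"rz":-0.3},{"gripper":0.6,"dx":-0.0015,"dy":-0.0006,"dz":-0.061,"rx":0,"ry":0,"rz":-0.3}]'
python3 -m jog '[{"gripper":0.2,"dx":0,"dy":0,"dz":0,"rx":0,"ry":0,"rz":0},{"gripper":0.1,"dx":0,"dy":0,"dz":0,"rx":0,"ry":0,"rz":0},{"gripper":0,"dx":0,"dy":0,"dz":0,"rx":0,"ry":0,"rz":0},{"gripper":0,"dx":0,"dy":0,"dz":0,"rx":0,"ry":0,"rz":0},{"gripper":0,"dx":0,"dy":0,"dz":0.03,"rx":0,"ry":0,"rz":0},{"gripper":0,"dx":0,"dy":0,"dz":0.07,"rx":0,"ry":0,"rz":0},{"gripper":0,"dx":0,"dy":0.04,"dz":0.11,"rx":0,"ry":0,"rz":0},{"gripper":0,"dx":0,"dy":0.08,"dz":0.15,"rx":0,"ry":0,"rz":0},{"gripper":0,"dx":0,"dy":0.12,"dz":0.17,"rx":0,"ry":0,"rz":0},{"gripper":0,"dx":0,"dy":0.16,"dz":0.17,"rx":0,"ry":0,"rz":0}]'
python3 -m jog '[{"gripper":0,"dx":0,"dy":0.04,"dz":-0.02,"rx":0,"ry":0,"rz":0},{"gripper":0,"dx":0,"dy":0.08,"dz":-0.04,"rx":0,"ry":0,"rz":0},{"gripper":0,"dx":0,"dy":0.08,"dz":-0.04,"rx":0,"ry":0,"rz":0},{"gripper":0,"dx":0,"dy":0.08,"dz":-0.04,"rx":0,"ry":0,"rz":0},{"gripper":0,"dx":0,"dy":0.08,"dz":-0.04,"rx":0,"ry":0,"rz":0}]'
python3 - <<'E'
from h import *
print(get_obs()["eef_pos"].round(4),yaw()[0])
p,r=wtop(.5545,-.3425,.168)
cv2.imwrite("pics/p2.png",r["pixels"])
for l in ["pot","pot_center"]:
    print(l,[(round(d["conf"],2),np.round(d["box"]).tolist()) for d in spot_in("wrist",l)][:4])
E
```

```text
t: 13.45
eef_pos: [0.5552, -0.3436, 0.154]
tool_rot: [-0.006, 0.707, -0.007, -0.707]
contact_force: [-0.3, 0.6, 0.5]
gripper_width: 0.739
t: 14.45
eef_pos: [0.5562, -0.183, 0.3276]
tool_rot: [-0.006, 0.71, -0.008, -0.705]
contact_force: [-0.4, 1.0, -0.2]
gripper_width: 0.999
t: 14.95
eef_pos: [0.555, -0.1048, 0.2837]
tool_rot: [-0.007, 0.707, -0.007, -0.707]
contact_force: [-0.4, -0.4, 0.6]
gripper_width: 0.997
[ 0.555  -0.1048  0.2837] -91.11
top 0.1649 1820 [527.4, -311.3, 99.3, 16.2, 7.0]Traceback (most recent call last):
  File "<stdin>", line 3, in <module>
  File "h.py", line 23, in wtop
    xs=np.arange(x-.05,x+.051,.01);ys=[f(t[abs(t[:,0]-a)<.004][:,1]) for a in xs]
                                       ~^^^^^^^^^^^^^^^^^^^^^^^^^^^^
    return _wrapreduction(a, np.minimum, 'min', axis, None, out,
                          keepdims=keepdims, initial=initial, where=where)
    return ufunc.reduce(obj, axis, dtype, out, **passkwargs)
           ~~~~~~~~~~~~^^^^^^^^^^^^^^^^^^^^^^^^^^^^^^^^^^^^^
ValueError: zero-size array to reduction operation minimum which has no identity
```

Run:
```python
from h import *
for c in ("scene","side"):
    p,r=cloud(c);q=p.reshape(-1,3);q=q[~np.isnan(q[:,0])]
    s=q[(abs(q[:,0]-.555)<.1)&(abs(q[:,1]+.342)<.06)&(q[:,2]>.16)&(q[:,2]<.18)];zt=np.percentile(s[:,2],70);t=s[abs(s[:,2]-zt)<.003];print(c,"top",zt.round(4),rect(t))
p,r=cloud("wrist");cv2.imwrite("pics/p2.png",r["pixels"])
for l in ["pot","pot_center"]:
    print(l,[(round(d["conf"],2),np.round(d["box"]).tolist()) for d in cut_out("wrist",l)][:4])
```

```text
scene top 0.1705 [558.8, -342.1, 142.2, 68.7, -1.2]
side top 0.1681 [549.7, -341.0, 145.8, 69.1, -0.7]
pot [(0.63, [262.0, 180.0, 34.0, 24.0])]
pot_center [(0.63, [260.0, 182.0, 38.0, 27.0])]
```

View pics/p2.png

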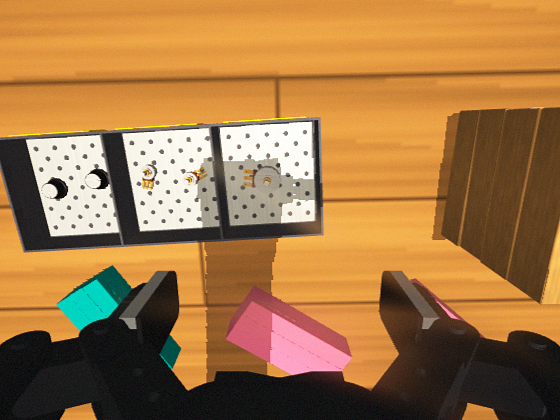

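The view shows the pot at (262,180) with its lugs to the left (about world +y), and the column at right looks flush. Small pots and knobs have not moved.

```bash
cat > pot.py <<'E'
from h import *
def pot():
    o=get_obs();print(o["eef_pos"].round(4),yaw()[0],"q7",o["q"].round(2))
    p,r=cloud("wrist");d=cut_out("wrist","pot");b=[x for x in d if x["conf"]>.3]
    for x in b[:3]:
        m=x["mask"];q=p[m];q=q[~np.isnan(q[:,0])]
        c=q[(q[:,2]>.016)&(q[:,2]<.026)];l=q[(q[:,2]<.016)&(q[:,2]>.008)]
        print(round(x["conf"],2),np.round(x["box"]),"all",len(q),np.median(q,0).round(4),"z%",np.percentile(q[:,2],[5,50,95]).round(4))
        if len(c)>5:
            (cx,cy),rad=cv2.minEnclosingCircle((c[:,:2]*1000).astype(np.float32));print("case",len(c),np.round([cx,cy,rad],1),c.mean(0).round(4),rect(c))
    return p,r,b
if __name__=="__main__":pot()
E
python3 pot.py
```

```text
[ 0.5548 -0.1042  0.2835] -91.1 q7 [ 0.19  0.27 -0.14  1.78  0.04  1.09 -1.55]
0.98 [262. 179.  38.  26.] all 739 [ 0.5591 -0.0877  0.0203] z% [0.0111 0.0203 0.0281]
case 623 [556.6 -84.   22.1] [ 0.5581 -0.087   0.02  ] [558.1, -84.8, 42.3, 29.5, 82.7]
```

```bash
python3 -m jog '[{"gripper":0.2,"dx":0,"dy":0,"dz":0,"rx":0,"ry":0,"rz":8.5},{"gripper":0.4,"dx":0,"dy":0,"dz":0,"rx":0,"ry":0,"rz":17},{"gripper":0.4,"dx":0,"dy":0,"dz":0,"rx":0,"ry":0,"rz":25.5},{"gripper":0.4,"dx":0,"dy":0,"dz":0,"rx":0,"ry":0,"rz":34},{"gripper":0.4,"dx":0,"dy":0.004,"dz":0,"rx":0,"ry":0,"rz":42.5},{"gripper":0.4,"dx":0,"dy":0.008,"dz":-0.02,"rx":0,"ry":0,"rz":51},{"gripper":0.4,"dx":0,"dy":0.012,"dz":-0.04,"rx":0,"ry":0,"rz":59.5},{"gripper":0.4,"dx":0.003,"dy":0.016,"dz":-0.06,"rx":0,"ry":0,"rz":68},{"gripper":0.4,"dx":0.003,"dy":0.016,"dz":-0.08,"rx":0,"ry":0,"rz":76},{"gripper":0.4,"dx":0.003,"dy":0.016,"dz":-0.09,"rx":0,"ry":0,"rz":84}]'
python3 -m jog '[{"gripper":0.4,"dx":0,"dy":0,"dz":0,"rx":0,"ry":0,"rz":0},{"gripper":0.4,"dx":0,"dy":0,"dz":0,"rx":0,"ry":0,"rz":0},{"gripper":0.4,"dx":0,"dy":0,"dz":0,"rx":0,"ry":0,"rz":0}]'
python3 - <<'E'
from pot import *
p,r,b=pot()
im=r["pixels"].copy();cv2.imwrite("pics/pot1.png",im)
E
```

```text
t: 16.35
eef_pos: [0.557, -0.0873, 0.1916]
tool_rot: [-0.469, -0.528, -0.471, 0.529]
contact_force: [-0.3, 0.0, 0.5]
gripper_width: 0.599
t: 16.65
eef_pos: [0.5584, -0.0875, 0.1942]
tool_rot: [0.468, 0.531, 0.467, -0.53]
contact_force: [0.1, 0.2, -0.1]
gripper_width: 0.604
[ 0.5584 -0.0875  0.1942] -7.19 q7 [ 0.35  0.39 -0.38  1.86  0.18  0.93 -0.24]
0.88 [279. 196.  32.  46.] all 1252 [ 0.5575 -0.0855  0.0203] z% [0.0048 0.0203 0.0285]
case 995 [558.3 -84.2  22. ] [ 0.5573 -0.0861  0.02  ] [557.3, -84.7, 42.1, 29.1, 85.2]
```

View pics/pot1.png

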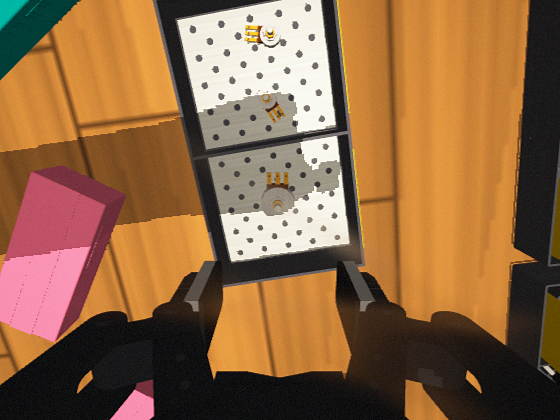

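```bash
python3 -c "
from station import *;print(tcp_to_tips() if callable(tcp_to_tips) else tcp_to_tips)"
python3 -m jog '[{"gripper":0.4,"dx":-0.002,"dy":-0.003,"dz":-0.04,"rx":0,"ry":0,"rz":1.5},{"gripper":0.4,"dx":-0.002,"dy":-0.003,"dz":-0.08,"rx":0,"ry":0,"rz":1.5},{"gripper":0.4,"dx":-0.002,"dy":-0.003,"dz":-0.11,"rx":0,"ry":0,"rz":1.5},{"gripper":0.4,"dx":-0.002,"dy":-0.003,"dz":-0.13,"rx":0,"ry":0,"rz":1.5},{"gripper":0.4,"dx":-0.002,"dy":-0.003,"dz":-0.145,"rx":0,"ry":0,"rz":1.5},{"gripper":0.4,"dx":-0.002,"dy":-0.003,"dz":-0.155,"rx":0,"ry":0,"rz":1.5},{"gripper":0.4,"dx":-0.002,"dy":-0.003,"dz":-0.162,"rx":0,"ry":0,"rz":1.5},{"gripper":0.4,"dx":-0.002,"dy":-0.003,"dz":-0.166,"rx":0,"ry":0,"rz":1.5},{"gripper":0.4,"dx":-0.002,"dy":-0.003,"dz":-0.166,"rx":0,"ry":0,"rz":1.5},{"gripper":0.4,"dx":-0.002,"dy":-0.003,"dz":-0.166,"rx":0,"ry":0,"rz":1.5}]'
python3 -c "
from station import *;print(tcp_to_tips() if callable(tcp_to_tips) else tcp_to_tips)"
```

```text
0.019
t: 17.75
eef_pos: [0.5562, -0.0905, 0.0279]
tool_rot: [0.476, 0.524, 0.475, -0.523]
contact_force: [0.9, 0.1, 0.0]
gripper_width: 0.6
0.019
```

```bash
python3 -m jog '[{"gripper":0.5,"dx":0,"dy":0,"dz":0,"rx":0,"ry":0,"rz":0},{"gripper":0.6,"dx":0,"dy":0,"dz":0,"rx":0,"ry":0,"rz":0},{"gripper":0.8,"dx":0,"dy":0,"dz":0,"rx":0,"ry":0,"rz":0},{"gripper":0.9,"dx":0,"dy":0,"dz":0,"rx":0,"ry":0,"rz":0},{"gripper":0.9,"dx":0,"dy":0,"dz":0,"rx":0,"ry":0,"rz":0},{"gripper":0.9,"dx":0,"dy":0,"dz":0,"rx":0,"ry":0,"rz":0}]' 35
```

```text
t: 18.35
eef_pos: [0.5561, -0.0905, 0.028]
tool_rot: [0.476, 0.524, 0.475, -0.523]
contact_force: [-1.0, 0.0, 6.1]
gripper_width: 0.34
```

```bash
python3 -m jog '[{"gripper":0.9,"dx":0,"dy":0,"dz":0.01,"rx":0,"ry":0,"rz":0},{"gripper":0.9,"dx":0,"dy":0,"dz":0.03,"rx":0,"ry":0,"rz":0},{"gripper":0.9,"dx":0,"dy":0,"dz":0.06,"rx":0,"ry":0,"rz":0},{"gripper":0.9,"dx":0,"dy":0,"dz":0.1,"rx":0,"ry":0,"rz":0},{"gripper":0.9,"dx":0,"dy":0,"dz":0.14,"rx":0,"ry":0,"rz":0},{"gripper":0.9,"dx":0,"dy":0,"dz":0.18,"rx":0,"ry":0,"rz":0},{"gripper":0.9,"dx":0,"dy":0,"dz":0.21,"rx":0,"ry":0,"rz":0},{"gripper":0.9,"dx":0,"dy":0,"dz":0.21,"rx":0,"ry":0,"rz":0},{"gripper":0.9,"dx":0,"dy":0,"dz":0.21,"rx":0,"ry":0,"rz":0},{"gripper":0.9,"dx":0,"dy":0,"dz":0.21,"rx":0,"ry":0,"rz":0}]'
python3 - <<'E'
from h import *
print(get_obs()["eef_pos"].round(4),yaw())
p,r=cloud("wrist");im=r["pixels"]
s=cv2.resize(read_camera("side")["pixels"][80:240,200:420],(560,420))
print([(round(d["conf"],2),np.round(d["box"]).tolist()) for d in spot_in("wrist","pot")][:3])
cv2.imwrite("pics/lift.png",cv2.resize(np.hstack([im,s]),(800,300)))
T=r["cam_to_world"];K=r["camera_matrix"]
def pix(P):
    c=np.linalg.inv(T)@np.r_[P,1];return (K@c[:3]/c[2])[:2].round(1)
e=get_obs()["eef_pos"];print("tcp px",pix(e),"tips px",pix(e-[0,0,.019]))
E
```

```text
t: 19.35
eef_pos: [0.5548, -0.0904, 0.2362]
tool_rot: [-0.475, -0.523, -0.476, 0.524]
contact_force: [0.5, -0.1, -1.2]
gripper_width: 0.343
[ 0.5548 -0.0904  0.2362] (-5.52, [[-0.002, 0.995, -0.096], [0.0, -0.096, -0.995], [-1.0, -0.002, 0.0]])
[(0.81, [279.0, 271.0, 68.0, 96.0])]
tcp px [278.7 297.6] tips px [278.9 276.6]
```

View pics/lift.png

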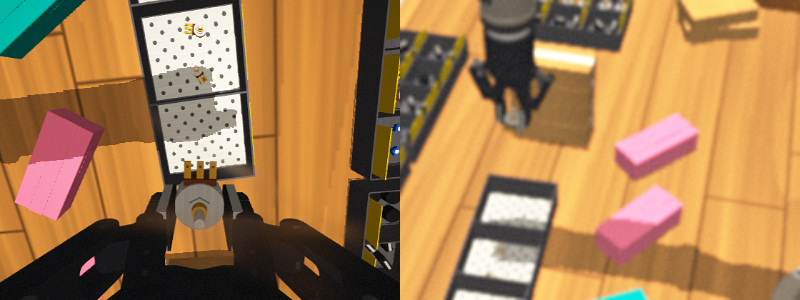

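The pot is gripped across its sides with the shaft up and the lugs pointing away at (197,172) in the left picture. Next I'll measure the held pose and the lens.

Run:
```python
from h import *
e=get_obs()["eef_pos"]
p,r=cloud("wrist");d=cut_out("wrist","pot")[0];q=p[d["mask"]];q=q[~np.isnan(q[:,0])]
print("z hist rel tcp",np.percentile(q[:,2]-e[2],[2,10,25,50,75,90,98]).round(4))
zt=np.median(q[:,2]);t=q[abs(q[:,2]-zt)<.004];A=np.c_[t[:,:2]-t[:,:2].mean(0),np.ones(len(t))];k=np.linalg.lstsq(A,t[:,2]-zt,rcond=None)[0]
print("case top z-tcp",(zt-e[2]).round(4),"tilt deg",np.degrees(k[:2]).round(2),rect(t),(t.mean(0)-e).round(4))
for c in ("scene","side"):
    p,r=cloud(c);im=cv2.cvtColor(r["pixels"],cv2.COLOR_BGR2HSV);m=cut_out(c,"lens")[0]["mask"]
    print(c,"mask",m.sum())
    w=m&(im[...,2]>200)&(im[...,1]<50)
    n,L,S,C=cv2.connectedComponentsWithStats(w.astype(np.uint8))
    i=1+np.argmax(S[1:,4]);w=L==i;t=p[w];t=t[~np.isnan(t[:,0])];t=t[t[:,2]>.19]
    med=np.median(t,0);t=t[np.linalg.norm(t-med,axis=1)<.045]
    print(" ring px",S[i],"mean",t.mean(0).round(4),"min/max",np.percentile(t,[3,97],axis=0).round(4).tolist())
    q=p.reshape(-1,3);q=q[~np.isnan(q[:,0])]
    for lo,hi in ((.05,.12),(.12,.2),(.28,.315)):
        k=q[(q[:,2]>lo)&(q[:,2]<hi)&(abs(q[:,0]-.505)<.05)&(abs(q[:,1]-.52)<.05)];print(" post",lo,len(k),np.median(k,0).round(4))
    k=q[(abs(q[:,2]-.014)<.004)&(abs(q[:,0]-.505)<.075)&(abs(q[:,1]-.52)<.085)];print(" foot",rect(k))
    k=q[(q[:,2]>.235)&(abs(q[:,0]-.495)<.06)&(q[:,1]<.5)&(q[:,1]>.38)&(q[:,2]<.275)];print(" head",rect(k))
a,b=[read_camera(c)["pixels"] for c in("scene","side")]
cv2.imwrite("pics/lens.png",np.hstack([cv2.resize(a[270:390,330:450],(400,400),interpolation=2),cv2.resize(b[280:400,160:280],(400,400),interpolation=2)]))
```

```text
z hist rel tcp [-0.0169 -0.0115 -0.0096 -0.0076 -0.0068 -0.0008  0.0104]
case top z-tcp -0.0076 tilt deg [-0.79 -5.87] [555.6, -84.6, 43.2, 29.1, 83.6] [ 0.0007  0.0059 -0.0081]
scene mask 1352
 ring px [363 287  17  13  92] mean [0.5039 0.4269 0.2644] min/max [[0.4844, 0.4221, 0.2572], [0.5193, 0.4315, 0.2692]]
 post 0.05 97 [0.5099 0.5021 0.0875]
 post 0.12 129 [0.51   0.502  0.1599]
 post 0.28 84 [0.5097 0.502  0.2998]
 foot [505.3, 519.1, 131.8, 110.9, -3.3]
 head [492.7, 456.9, 87.0, 67.2, -88.6]
side mask 1150
 ring px [205 302  20  17 221] mean [0.4967 0.4658 0.2601] min/max [[0.4806, 0.4529, 0.2573], [0.5153, 0.4807, 0.2629]]
 post 0.05 103 [0.4992 0.5064 0.0855]
 post 0.12 131 [0.4991 0.5067 0.1605]
 post 0.28 84 [0.4987 0.5062 0.2988]
 foot [503.5, 521.2, 131.6, 110.9, -3.0]
 head [491.2, 458.4, 87.3, 63.3, -85.7]
```

View pics/lens.png

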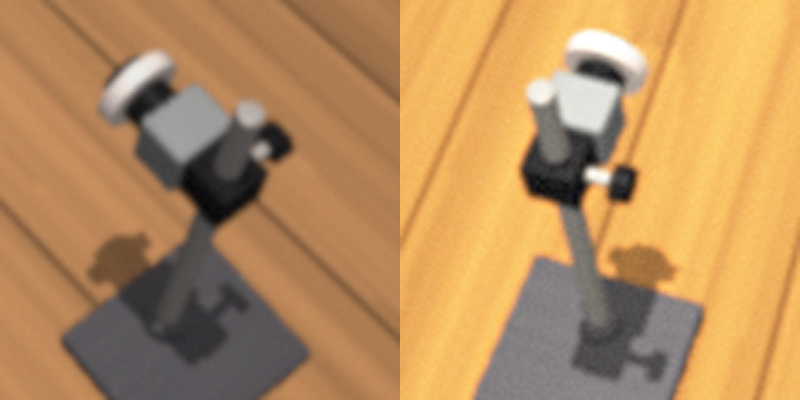

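Run:
```python
from h import *
D={c:cloud(c) for c in("scene","side")}
P=[]
for c in("scene","side"):
    r=D[c][1];P.append(r["camera_matrix"]@np.linalg.inv(r["cam_to_world"])[:3])
def tri(n,a,b):
    a=np.array(a)*.3+[330,270];b=np.array(b)*.3+[160,280]
    X=cv2.triangulatePoints(P[0],P[1],a.reshape(2,1).astype(float),b.reshape(2,1).astype(float))[:,0];X=X[:3]/X[3]
    e=[np.linalg.norm((Q@np.r_[X,1])[:2]/(Q@np.r_[X,1])[2]-t) for Q,t in zip(P,(a,b))];print(n,X.round(4),np.round(e,2))
    return X
l=tri("ring",(138,88),(207,62));t=tri("posttop",(250,112),(140,92));tri("postfoot",(163,330),(198,328))
d=t-l;print("dir deg",np.degrees(np.arctan2(d[1],d[0])).round(1),"dist",np.hypot(d[0],d[1]).round(4))
for c in D:
    p,r=D[c];hsv=cv2.cvtColor(r["pixels"],cv2.COLOR_BGR2HSV);ok=~np.isnan(p[...,0])
    reg=ok&(abs(p[...,0]-.5)<.05)&(p[...,1]>.39)&(p[...,1]<.53)&(p[...,2]>.2)&(p[...,2]<.275)
    s=p[reg];z=s[:,2]
    print(c,"by y-bin: y, n, xmin,xmax,zmax")
    for y in np.arange(.40,.50,.01):
        k=s[abs(s[:,1]-y)<.005]
        if len(k)>3:print("  ",y.round(3),len(k),np.percentile(k[:,0],[3,97]).round(4),np.percentile(k[:,2],[5,97]).round(4))
    b=reg&(hsv[...,1]<40)&(hsv[...,2]>90)&(p[...,1]>.432);k=p[b];zt=np.percentile(k[:,2],60);k=k[abs(k[:,2]-zt)<.003];print(" boxtop",zt.round(4),len(k),rect(k))
```

```text
ring [0.4967 0.4268 0.2387] [0.23 0.25]
posttop [0.5013 0.4993 0.3223] [0.38 0.42]
postfoot [0.5043 0.5008 0.0033] [0.45 0.5 ]
dir deg 86.3 dist 0.0726
scene by y-bin: y, n, xmin,xmax,zmax
   0.41 6 [0.5029 0.5125] [0.2358 0.2536]
   0.42 66 [0.4884 0.5258] [0.2406 0.2678]
   0.43 195 [0.4774 0.5257] [0.2299 0.2681]
   0.44 87 [0.4869 0.5162] [0.2413 0.2584]
   0.45 92 [0.4833 0.5237] [0.2317 0.265 ]
   0.46 148 [0.4831 0.5241] [0.2305 0.2651]
   0.47 155 [0.4835 0.5245] [0.2273 0.2653]
   0.48 161 [0.4846 0.5247] [0.2293 0.2644]
   0.49 99 [0.4616 0.5222] [0.2285 0.261 ]
 boxtop 0.2624 352 [502.4, 457.4, 51.2, 43.5, 88.5]
side by y-bin: y, n, xmin,xmax,zmax
   0.42 23 [0.4758 0.5184] [0.2509 0.265 ]
   0.43 182 [0.4726 0.5217] [0.2351 0.2662]
   0.44 103 [0.4748 0.511 ] [0.2271 0.2604]
   0.45 51 [0.4786 0.5197] [0.2341 0.2618]
   0.46 119 [0.4783 0.5179] [0.2322 0.263 ]
   0.47 103 [0.4786 0.5112] [0.2297 0.2629]
   0.48 111 [0.4794 0.5045] [0.2253 0.2621]
   0.49 68 [0.4669 0.5171] [0.2339 0.2584]
 boxtop 0.2599 296 [499.0, 470.6, 76.3, 41.7, 88.8]
```

```bash
python3 -m jog '[{"gripper":0.9,"dx":-0.003,"dy":0.02,"dz":0.01,"rx":0,"ry":0,"rz":0},{"gripper":0.9,"dx":-0.01,"dy":0.06,"dz":0.017,"rx":0,"ry":0,"rz":0},{"gripper":0.9,"dx":-0.016,"dy":0.1,"dz":0.017,"rx":0,"ry":0,"rz":1},{"gripper":0.9,"dx":-0.022,"dy":0.14,"dz":0.017,"rx":0,"ry":0,"rz":2},{"gripper":0.9,"dx":-0.03,"dy":0.18,"dz":0.017,"rx":0,"ry":0,"rz":3},{"gripper":0.9,"dx":-0.04,"dy":0.22,"dz":0.017,"rx":0,"ry":0,"rz":3},{"gripper":0.9,"dx":-0.05,"dy":0.26,"dz":0.017,"rx":0,"ry":0,"rz":3},{"gripper":0.9,"dx":-0.058,"dy":0.29,"dz":0.017,"rx":0,"ry":0,"rz":3},{"gripper":0.9,"dx":-0.061,"dy":0.31,"dz":0.017,"rx":0,"ry":0,"rz":3},{"gripper":0.9,"dx":-0.061,"dy":0.32,"dz":0.017,"rx":0,"ry":0,"rz":3}]'
python3 -m jog '[{"gripper":0.9,"dx":0,"dy":0.015,"dz":0,"rx":0,"ry":0,"rz":0},{"gripper":0.9,"dx":0,"dy":0.03,"dz":0,"rx":0,"ry":0,"rz":0},{"gripper":0.9,"dx":0,"dy":0.045,"dz":0,"rx":0,"ry":0,"rz":0},{"gripper":0.9,"dx":0,"dy":0.057,"dz":0,"rx":0,"ry":0,"rz":0},{"gripper":0.9,"dx":0,"dy":0.065,"dz":0,"rx":0,"ry":0,"rz":0},{"gripper":0.9,"dx":0,"dy":0.065,"dz":0,"rx":0,"ry":0,"rz":0},{"gripper":0.9,"dx":0,"dy":0.065,"dz":0,"rx":0,"ry":0,"rz":0},{"gripper":0.9,"dx":0,"dy":0.065,"dz":0,"rx":0,"ry":0,"rz":0}]'
python3 - <<'E'
from h import *
e=get_obs()["eef_pos"];print(e.round(4),yaw())
p,r=cloud("wrist");w=r["pixels"];m=cut_out("wrist","pot")[0]["mask"]
w2,_=r["pixels"],0
hsv=cv2.cvtColor(w,cv2.COLOR_BGR2HSV)
q=p[m];q=q[~np.isnan(q[:,0])];R=np.array(yaw()[1])
t=(q-e)@R   # tool frame: x forward(down), y jaw, z
print("lug-dir axis tool z world",R[:,2].round(2))
print("tool-frame z%",np.percentile(t[:,2],[1,99]).round(4),"y%",np.percentile(t[:,1],[1,99]).round(4))
for a,b in ((-.02,-.012),(-.012,-.006),(-.006,0),(0,.006),(.006,.012),(.012,.02),(.02,.03)):
    k=t[(t[:,2]>a)&(t[:,2]<b)]
    if len(k):print(a,len(k),"down-offset median",np.median(k[:,0]).round(4),np.percentile(k[:,0],[10,90]).round(4))
a,b=[read_camera(c)["pixels"] for c in("scene","side")]
cv2.imwrite("pics/fin.png",np.hstack([cv2.resize(w,(400,300)),cv2.resize(b[200:365,130:350],(400,300),interpolation=2)]))
for c in("scene","side"):
    p,r=cloud(c);d=cut_out(c,"pot")
    for x in d[:2]:
        s=p[x["mask"]];s=s[~np.isnan(s[:,0])];print(c,round(x["conf"],2),np.round(x["box"]),np.median(s,0).round(3))
    q=p.reshape(-1,3);s=q[(abs(q[:,0]-.555)<.1)&(abs(q[:,1]+.342)<.06)&(q[:,2]>.15)&(q[:,2]<.185)];zt=np.percentile(s[:,2],80);k=s[abs(s[:,2]-zt)<.004];print("column top",zt.round(4),rect(k))
E
```

```text
t: 21.0
eef_pos: [0.4939, 0.232, 0.2546]
tool_rot: [0.49, 0.51, 0.49, -0.51]
contact_force: [0.4, 0.4, 0.1]
gripper_width: 0.342
t: 21.8
eef_pos: [0.4949, 0.2938, 0.2542]
tool_rot: [-0.489, -0.511, -0.488, 0.511]
contact_force: [1.1, 0.2, -0.5]
gripper_width: 0.339
[0.4949 0.2938 0.2542] (-2.58, [[-0.0, 0.999, -0.045], [-0.001, -0.045, -0.999], [-1.0, -0.0, 0.001]])
lug-dir axis tool z world [-0.04 -1.    0.  ]
tool-frame z% [-0.0263  0.0146] y% [-0.0135  0.014 ]
-0.02 920 down-offset median 0.0098 [0.0075 0.0123]
-0.012 924 down-offset median 0.0077 [0.0068 0.0121]
-0.006 1290 down-offset median 0.0062 [-0.0077  0.008 ]
0 701 down-offset median 0.0071 [-0.0101  0.008 ]
0.006 480 down-offset median 0.0075 [0.0067 0.0082]
0.012 136 down-offset median 0.0075 [0.0067 0.0082]
column top 0.171 [554.0, -342.6, 150.7, 69.7, -1.2]
side 0.59 [239. 249.  10.  17.] [0.494 0.303 0.246]
column top 0.1685 [506.2, -339.3, 68.9, 58.3, 88.8]
```

View pics/fin.png

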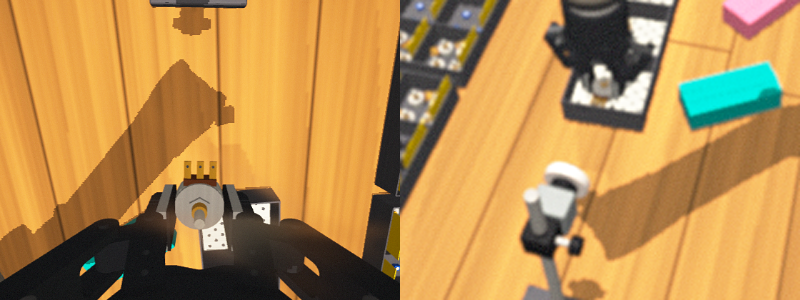

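The pot is upright: its case top is level across, 7.5 mm below the TCP. The lugs point at the camera, and the pot's centre is at about (0.494, 0.294, 0.239) against a target of (0.494, 0.295, 0.240). The column still stands, so I'm handing in.

```bash
python3 -m jog '[{"gripper":0.9,"dx":0,"dy":0,"dz":0,"rx":0,"ry":0,"rz":0},{"gripper":0.9,"dx":0,"dy":0,"dz":0,"rx":0,"ry":0,"rz":0},{"gripper":0.9,"dx":0,"dy":0,"dz":0,"rx":0,"ry":0,"rz":0}]'; python3 -c "
from station import *
print(get_obs()['joint_vel'].round(3));print(hand_in())"
```

```text
t: 22.5
eef_pos: [0.4947, 0.2946, 0.2543]
tool_rot: [-0.489, -0.511, -0.489, 0.511]
contact_force: [0.4, -0.4, -0.6]
gripper_width: 0.338
[ 0.001  0.    -0.002  0.002  0.    -0.002  0.   ]
the job is handed in; nothing more can be done
None
```

Both cartons are stacked on the column, and the gripper is holding the large potentiometer in front of the inspection camera. I handed the job in at t ≈ 22.5 s; the hand-in gave no verdict.

- **Cartons:** The third carton measured within about 1–2 mm and 0.5° of the column below. I checked the fourth while holding it over the column, where it was within 2 mm of its target. After release, the scene camera put the top carton at (554, −343) mm, −1.2°, with its top near 0.17 m.
- **Potentiometer:** Its case centre is at about (0.494, 0.294, 0.239) m, roughly 12 cm before the lens and within a few mm of its axis and height. My lens estimate is (0.499, 0.415, 0.240) m with the axis near 87.5°. The shaft is upright (the case top reads flat), the lugs are within a few degrees of the lens, and the joints were at rest.
- **Other parts:** I made no moves near the camera or stand, and the neighbouring compartments were not entered. I did not re-measure the small parts' positions at the end.

**Disagreements and failures:**
- The last side-camera fit of the column's top was wrong because the arm blocked part of the view, so the final column check rests on the scene camera alone.
- The wrist check of the finished column failed because it was out of view.
- The scene network did not find the held pot. The side one did, with 0.59 confidence, about 9 mm from my estimate in y and 7 mm in z.
- The gripper opening read 29 mm, not the expected 31 mm.

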